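# Index the film-core table by one hole

## Robot

A 6-joint arm with a two-finger parallel gripper is mounted at the origin on the work surface. World frame = base frame: x ahead of the robot, y to its left, z up, the work surface at z = 0. Lengths are in mm, angles in degrees, forces in N, time in s.
With the tool pointing down it reaches from about 350 to 850 mm from the base axis. Payload 8.1 kg.
Tool frame: the origin (TCP) lies on the centre line of the jaws, within the pads' length; the fingertips stand 8 mm ahead of it and the grasp point (between the pads) lies 11 mm behind it; x points along the fingers, z is the direction in which the jaws open and shut, and the axes are right-handed (so a half turn about x gives the same grasp; the last joint's range is limited). The gripper opens to 85 mm and grips with 20 to 120 N. Pads are 22 mm wide; open, the fingers measure 114 mm over their backs; the gripper's body (76 mm by 85 mm) begins 54 mm behind the grasp point. The pads swing forward as they close: fully open they stand 13 mm farther back than shut.
Start: joints at [63.002, 7.471, 85.268, -0, 87.261, -4.893], TCP at [225.76, 555.912, 239.292] pointing down, gripper open.
Joint ranges: [-169.43, 169.43], [-51.17, 129.36], [1.28, 143.12], [-76.62, 256.62], [0, 156.53], [-152.29, 152.29]. Speed limits (degrees/s): [136.94, 136.94, 159.86, 180, 180, 180].

## Interface

Orientations are given as [roll, pitch, yaw] about the fixed x, y, z axes, in that order (R = Rz(yaw) Ry(pitch) Rx(roll)).
In Python, from bench import r, vision, order gives the robot as it stands. The module is installed in compiled form; this text tells all that it offers.
- The arm moves only by the shell command python3 -m jog 'ROWS' [FORCE]. ROWS is JSON, a list of rows, each a list of 3 entries, a list of its own where there are three numbers: the shift along the world's x, y, z in m, then the turn, a rotation vector about the world's x, y, z in rad, then the opening, from -1 (shut) to 1 (fully open). A call has 1 to 5 rows; each row is the pose to reach, as a shift and turn from the pose commanded when the call began; what a row does not reach only later rows make up. A row lasts 1/12 s, in which the tool goes at most 41.7 mm and 7.16 degrees, less where a joint would pass 70% of its speed; a pose out of reach is approached as far as the arm can. A call with a gripper value outside its range is refused whole. The fingers move at their own pace and stop on an object; FORCE is the grip in N (left out, the last holds). Time passes only in rows, so rows that repeat a pose let the fingers close. It gives the time, the measured TCP pose, the force and the opening at its end, in the units of the state.
- r.sense(): the state, without advancing time (a new reading comes with each control period).
- vision.snapshot(name): name is "scene" or "top"; returns the picture (400x640x3 uint8, red, green, blue); there is no depth.
- vision.camera_model(name): a dict with "fov_y" (degrees; the focal length in pixels is half the picture's height over the tangent of half this angle, whatever the lens; pixels are square), "cx", "cy" (the principal point, pixels), "world_to_cam" (4x4, takes a point from world to camera coordinates). Camera axes: x right, y down, z forward; pixel columns grow to the right and rows downward; lengths in mm; the calibration is good to about 2 mm. A picture is of the moment at which its call begins. camera_model takes no time and is no camera call.
- order.hand_in(): hands the job in, once; it reports no verdict.
The state is a dict: "time": time; "joint_pos": joint angles; "qd": joint speeds; "joint_efforts": joint torques, N m; "tool_pos": TCP position; "tcp_rot": TCP orientation; "ft_force": force on the tool from outside, world axes, zero at the start; "wrist_torque": the same for the moment, N m; "finger_gap": finger opening in mm.
Only numpy, scipy, OpenCV 4.12 (cv2) and the standard library are available. Lean on these libraries where they do the work, as an engineer would, in place of code of your own. Each camera call takes 0.05 s, during which the arm holds its last target.

## Task

Index the rotary core table by one hole: with the shut fingertips press the dished plunger down, push it round clockwise (seen from above) to the next hole while it is pressed in, and let it spring fully back up there. Do not turn the table backwards or well past that hole; the cores must stay on their spigots, and the other loose things on the bench must stay where they are. Nothing is to be picked up.

Things in the scene. Friction and masses are not known exactly. Their poses are not given: they have to be found in the camera images.
- table_axis (a point): Turning axis (vertical) of the rotary core table, at the top of its aluminium disc (260 mm across), 58 mm above the bench. The grey base, 300 mm across and 36 mm high, has six dark index holes in its rim, 60 degrees apart, and at one side a 66 mm high roller bracket, 145 to 180 mm from the axis. The base is fixed during a run.
- index_line (a point): Short dark line on the disc's rim, 122 mm from the axis, on the same radius as the plunger; it points at the index hole that the plunger sits in.
- plunger_dish (a point): Centre of the floor of the plunger's black dished cap; moves with it. Dish 60 mm outside, 50 mm inside diameter, rim 12 mm above the floor, 85 mm from the axis. The floor is 84 mm above the bench when the plunger is out. Shut fingertips fit in it; friction on the floor, or the rim, takes plunger and disc round with them. Cores stand 85 mm to either side.
- plunger (a joint): Travel of the plunger downwards, m: 0 = fully out (up), 0.016 = bottomed. Spring return, 6 N at the top, 11 N at the bottom. Its pin leaves the index hole at 0.011, so press 13 to 15 mm; let up away from a hole, it stays about 11 mm in. The rounded pin finds the hole by itself when let up within about 4 mm (0.05 rad) of it.
- carousel (a joint): Turn of the disc, rad, positive clockwise seen from above. 0 = the hole it starts in; the next is at 1.047 (60 degrees). Turns easily (about 2 N at the plunger) while the plunger is pressed in, locked (0.01 rad of play) while it is out; stays where it is left.
- core_a_mid (a point): Centre, half-way up, of a loose white plastic core (ring), 50 mm across with a 26 mm hole and 18 mm high, sitting over one of the disc's five 21 mm spigots (13 mm high, 85 mm from the axis, 60 degrees apart). Bystander: rides round with the disc, stays on its spigot.
- core_b_mid (a point): Centre, half-way up, of a loose white plastic core (ring), 50 mm across with a 26 mm hole and 18 mm high, sitting over one of the disc's five 21 mm spigots (13 mm high, 85 mm from the axis, 60 degrees apart). Bystander: rides round with the disc, stays on its spigot.
- core_c_mid (a point): Centre, half-way up, of a loose amber core (ring), 56 mm across with a 26 mm hole and 20 mm high, sitting over one of the disc's five 21 mm spigots (13 mm high, 85 mm from the axis, 60 degrees apart). Bystander: rides round with the disc, stays on its spigot.
- core_d_mid (a point): Centre, half-way up, of a loose grey plastic core (ring), 48 mm across with a 26 mm hole and 26 mm high, sitting over one of the disc's five 21 mm spigots (13 mm high, 85 mm from the axis, 60 degrees apart). Bystander: rides round with the disc, stays on its spigot.
- core_e_mid (a point): Centre, half-way up, of a loose aluminium core (ring), 52 mm across with a 26 mm hole and 32 mm high, sitting over one of the disc's five 21 mm spigots (13 mm high, 85 mm from the axis, 60 degrees apart). Bystander: rides round with the disc, stays on its spigot.
- tape_roll: Loose red tape core (ring) 76 mm across, 22 mm high, on the bench; origin at the centre of its underside. Bystander.
- jar: Loose glass jar 64 mm across, 75 mm high, on the bench; origin at the centre of its underside. Bystander.
- cutter: Loose red cutter, 160 x 22 x 14 mm, lying on the flat light box; origin under its handle's middle. Bystander.
Things that resemble listed ones, but are neither listed nor needed, are in the scene too. Leave any green or yellow look-alike of the part that bears core_b_mid alone.

How it is judged (in metres and radians):
On the way, in this order (a step that is already met when the one before it is completed fails the run):
1. the fingers press the plunger in, the table still at its first hole (value of joint plunger above 0.01 m and contact force between the fingers and plunger above 1 N and value of joint carousel below 0.3 rad), for 0.05 s.
2. the table is turned clockwise more than half-way to the next hole with the plunger in (value of joint plunger above 0.008 m and value of joint carousel above 0.6 rad), for 0.02 s.
3. the plunger springs out in the next hole (value of joint carousel between 1.007 and 1.087 rad and value of joint plunger below 0.002 m), for 0.2 s.
At the end, for the whole second after the job is handed in: The disc is at rest at the next hole (1.047 rad clockwise, within 0.04), the plunger is out (less than 2 mm in), all five cores sit on their spigots (height within 6 mm), and the tape roll, jar and cutter are within 20 mm of where they began (all of step 3 and velocity of joint carousel between -0.05 and 0.05 rad/s and height (world z) of core_a_mid between 0.061 and 0.073 m and height (world z) of core_b_mid between 0.061 and 0.073 m and height (world z) of core_c_mid between 0.062 and 0.074 m and height (world z) of core_d_mid between 0.065 and 0.077 m and height (world z) of core_e_mid between 0.068 and 0.08 m and distance of each of tape_roll, jar, cutter from where it was at the start of the episode below 0.02 m); the robot touches nothing.
It fails at once if the table is turned backwards (more than 0.2 rad) or past the next hole (by more than 0.25 rad) (value of joint carousel below -0.2 rad or value of joint carousel above 1.3 rad).
It fails at once if a core is lifted or knocked off its spigot (height (world z) of any of core_a_mid, core_b_mid above 0.079 m or height (world z) of any of core_a_mid, core_b_mid below 0.055 m or height (world z) of core_c_mid above 0.08 m or height (world z) of core_c_mid below 0.056 m or height (world z) of core_d_mid above 0.083 m or height (world z) of core_d_mid below 0.059 m or height (world z) of core_e_mid above 0.086 m or height (world z) of core_e_mid below 0.062 m).
It fails at once if the tape roll, jar or cutter is shifted more than 20 mm or lifted (distance of any of tape_roll, jar, cutter from where it was at the start of the episode above 0.02 m).
It also fails if it takes over 38 s, if anything falls off the work surface, if the arm or the gripper's body presses on something with over 40 N, if the wrist force passes 120 N, or if a joint passes its speed limit or range.

## Working session

There is one attempt and no reset: what is moved stays moved. The work goes in short steps, Python scripts to look and compute and a shell command to move; the robot and the scene stay as the last step left them, time stands still between calls to the robot, and variables do not carry over. Pictures are saved under pics/ and viewed, and the job is handed in when it is done.

```bash
mkdir -p pics; python3 - <<'E'
from bench import r,vision
import cv2
print(r.sense())
for n in("scene","top"):
    m=vision.camera_model(n);print(n,m)
    cv2.imwrite(f"pics/{n}0.png",vision.snapshot(n)[:,:,::-1])
E
```

```text
{'time': 0.0, 'joint_pos': array([ 6.30010213e+01,  7.51517223e+00,  8.53270679e+01, -2.05042202e-03,
        8.72587930e+01, -4.89464422e+00]), 'qd': array([-0.11329062,  0.0465195 , -0.1014795 , -0.05240561, -0.04696236,
       -0.07756943]), 'joint_efforts': array([-4.31432791e-04, -5.69410408e+01, -5.00550735e+01, -5.31659152e-04,
        1.54584873e-02, -2.38362912e-05]), 'tool_pos': array([225.55485101, 555.44936979, 238.26490883]), 'tcp_rot': array([ 176.26655836,   89.89894605, -115.83767624]), 'ft_force': array([ 0.37461833, -0.02161721, -0.85821148]), 'wrist_torque': array([0.00864983, 0.00964698, 0.01910574]), 'finger_gap': 85.26887958474491}
scene {'fov_y': 45.1133171616061, 'cx': 320.32736980333647, 'cy': 204.3004465193233, 'world_to_cam': array([[ 1.75896243e-01,  9.84407232e-01, -1.70696379e-03,
        -8.15370215e+01],
       [ 8.23920750e-01, -1.48168620e-01, -5.46992375e-01,
        -4.34424327e+02],
       [-5.38716168e-01,  9.48075009e-02, -8.37135848e-01,
         1.58662899e+03],
       [ 0.00000000e+00,  0.00000000e+00,  0.00000000e+00,
         1.00000000e+00]])}
top {'fov_y': 42.62402322504921, 'cx': 315.86994334012087, 'cy': 204.69113399072936, 'world_to_cam': array([[-1.82584496e-02, -9.99774116e-01, -1.08786951e-02,
         1.77284955e-01],
       [-9.94597256e-01,  1.92738280e-02, -1.02004005e-01,
         5.82044824e+02],
       [ 1.02190638e-01,  8.95748528e-03, -9.94724503e-01,
         1.43898911e+03],
       [ 0.00000000e+00,  0.00000000e+00,  0.00000000e+00,
         1.00000000e+00]])}
```

View pics/scene0.png

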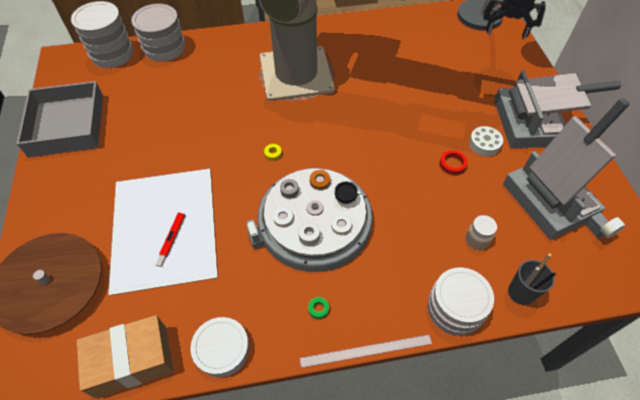

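View pics/top0.png

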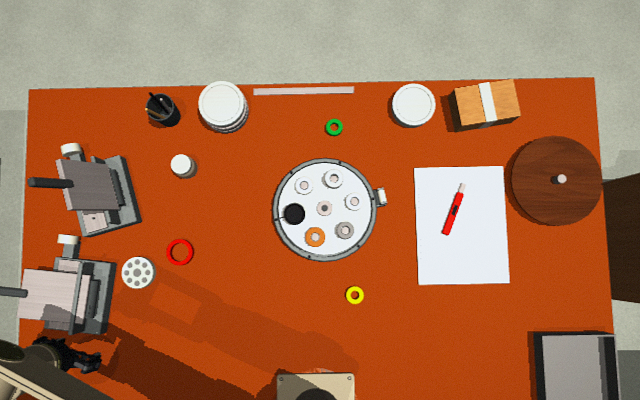

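```bash
cat > h.py <<'E'
from bench import r,vision
import cv2,numpy as np
def K(m):
    f=200/np.tan(np.radians(m['fov_y']/2)); return f,m['cx'],m['cy']
def ray(n,p):
    m=vision.camera_model(n);f,cx,cy=K(m);W=m['world_to_cam'];R=W[:3,:3];t=W[:3,3]
    return -R.T@t, R.T@np.array([(p[0]-cx)/f,(p[1]-cy)/f,1])
def onz(n,p,z):
    c,d=ray(n,p);return c+d*(z-c[2])/d[2]
def tri(p,q):
    c1,d1=ray("scene",p);c2,d2=ray("top",q)
    s=np.linalg.lstsq(np.c_[d1,-d2],c2-c1,rcond=None)[0]
    a=c1+d1*s[0];b=c2+d2*s[1];return (a+b)/2,np.linalg.norm(a-b)
def proj(n,X):
    m=vision.camera_model(n);f,cx,cy=K(m);c=m['world_to_cam']@np.r_[X,1];return np.array([cx+f*c[0]/c[2],cy+f*c[1]/c[2]])
E
python3 - <<'E'
from h import *
roi={"scene":(240,150,150,130),"top":(260,145,140,125)}
for n in roi:
    im=cv2.imread(f"pics/{n}0.png");x,y,w,h=roi[n];c=im[y:y+h,x:x+w]
    cv2.imwrite(f"pics/{n}0z.png",cv2.resize(c,None,fx=5,fy=4.6 if h*5>600 else 4.6,interpolation=cv2.INTER_CUBIC) if 0 else cv2.resize(c,None,fx=4.5,fy=4.5,interpolation=cv2.INTER_CUBIC))
    hsv=cv2.cvtColor(c,cv2.COLOR_BGR2HSV)
    for nm,mask in (("black",(hsv[...,2]<45)),("notorange",((hsv[...,1]<80)&(hsv[...,2]>50))),("disc",((hsv[...,1]<60)&(hsv[...,2]>190)))):
        k,_=cv2.findContours(mask.astype(np.uint8),cv2.RETR_EXTERNAL,cv2.CHAIN_APPROX_NONE)
        for q in sorted(k,key=cv2.contourArea)[-2:]:
            if cv2.contourArea(q)<60: continue
            hu=cv2.convexHull(q);e=cv2.fitEllipse(hu if nm=="disc" else q)
            M=cv2.moments(q)
            print(n,nm,cv2.contourArea(q),np.array(e[0])+(x,y),e[1],e[2],M['m10']/M['m00']+x,M['m01']/M['m00']+y,cv2.boundingRect(q))
E
```

```text
scene black 318.5 [345.63362122 192.36196899] (19.92230987548828, 20.478322982788086) 100.91246795654297 345.6268969126112 192.35688121402407 (96, 33, 21, 20)
scene notorange 9064.0 [312.27458954 221.16879272] (98.59866333007812, 120.65837097167969) 86.3222885131836 312.6321712268314 221.46280155928213 (7, 18, 126, 103)
scene disc 65.5 [251.53013802 227.76944733] (8.62436294555664, 13.364776611328125) 159.74411010742188 251.6386768447837 227.52162849872772 (7, 72, 10, 13)
scene disc 5653.0 [314.38181305 210.91579056] (85.38246154785156, 101.26605224609375) 88.09678649902344 310.5160681643965 214.98838374904182 (24, 19, 102, 85)
top black 310.5 [294.00074387 213.72969818] (19.86012077331543, 20.063217163085938) 92.53449249267578 294.0085882984434 213.73161567364465 (24, 59, 21, 21)
top notorange 8421.0 [325.98651123 209.09835052] (100.91590118408203, 107.91563415527344) 75.16927337646484 325.395341012548 209.2598662074971 (13, 13, 114, 104)
top disc 6016.5 [324.26368713 208.44654083] (91.2175064086914, 91.90547180175781) 111.34400177001953 326.5998504113687 208.04108147040083 (19, 18, 92, 92)
```

View pics/scene0z.png

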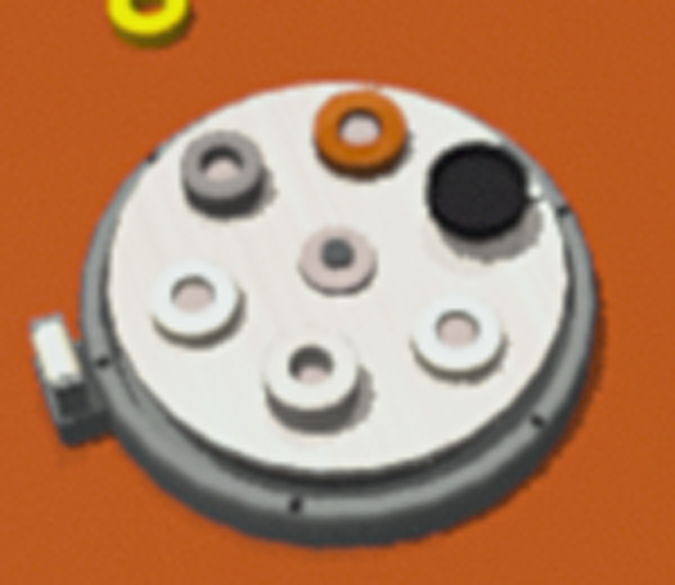

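View pics/top0z.png

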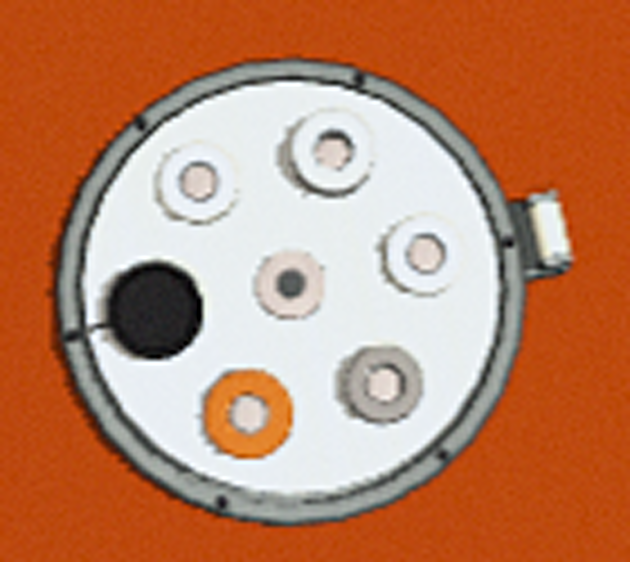

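```bash
python3 - <<'E'
from h import *
off=lambda l,o:[(a/4.5-.4+o[0],b/4.5-.4+o[1]) for a,b in l]
T=off([(72,336),(141,121),(360,78),(510,242),(444,454),(222,502)],(260,145))
P=np.array([onz("top",p,36) for p in T]);c=P.mean(0)
print("axis holes",c); 
for p in P: d=p-c;print(np.hypot(d[0],d[1]),np.degrees(np.arctan2(d[1],d[0])))
print("axis disc top",onz("top",(324.26,208.45),58),"scene hull",onz("scene",(314.38,210.92),58))
X,e=tri((345.63,192.36),(294.0,213.73));print("dish tri",X,e)
print(onz("top",(294,213.73),96),onz("scene",(345.63,192.36),96))
d=X-c;print("dish r,ang",np.hypot(*d[:2]),np.degrees(np.arctan2(d[1],d[0])))
# hub
print(tri((240+337/4.5-.4,150+252/4.5-.4),(260+291/4.5-.4,145+283/4.5-.4)))
E
```

```text
axis holes [569.81461047 -34.79539866  36.        ]
142.14074876870572 101.35862293330185
143.66261528475462 40.791936875593386
141.62083172614706 -19.18050375051722
141.63018200522686 -79.24137093613622
142.0883750568858 -138.7078526770141
141.94521957535719 160.9969879056921
axis disc top [567.98339963 -34.38290668  58.        ] scene hull [579.69456086 -35.98983552  58.        ]
dish tri [552.80582118  49.62713268  80.61241553] 0.02724728318519712
[551.48361448  48.81117712  96.        ] [563.08082966  46.83442909  96.        ]
dish r,ang 86.11888706833024 101.39101354901673
(array([569.82421921, -34.14703934,  67.32104329]), np.float64(0.48516399336701493))
```

Dish found at about (552.8, 49.3) and the axis at (569, −34.5), with the start hole at 101° and the goal hole at 41°. I'll shut the fingers and travel above it.

```bash
python3 -m jog '[[[0.021,-0.033,0],[0,0,0],-1],[[0.042,-0.066,0],[0,0,0],-1],[[0.063,-0.099,0],[0,0,0],-1],[[0.084,-0.132,0],[0,0,0],-1],[[0.105,-0.165,0],[0,0,0],-1]]' 40
python3 -m jog '[[[0.021,-0.033,0],[0,0,0],-1],[[0.042,-0.066,0],[0,0,0],-1],[[0.063,-0.099,0],[0,0,0],-1],[[0.084,-0.132,0],[0,0,0],-1],[[0.105,-0.165,0],[0,0,0],-1]]'
python3 -m jog '[[[0.021,-0.033,0],[0,0,0],-1],[[0.042,-0.066,0],[0,0,0],-1],[[0.063,-0.099,0],[0,0,0],-1],[[0.084,-0.132,0],[0,0,0],-1],[[0.105,-0.165,0],[0,0,0],-1]]'
python3 -m jog '[[[0,0,0],[0,0,0],-1],[[0,0,0],[0,0,0],-1]]'
```

```text
time: 0.52
tool_pos: [331.0, 389.2, 238.8]
tcp_rot: [163.6, 90.0, -128.5]
ft_force: [1.9, 0.3, 0.2]
finger_gap: 25.9
time: 0.93
tool_pos: [436.1, 224.1, 239.0]
tcp_rot: [127.2, 90.0, -164.9]
ft_force: [0.7, 0.6, 0.2]
finger_gap: 0.0
time: 1.35
tool_pos: [541.2, 59.0, 238.9]
tcp_rot: [105.0, 90.0, 172.8]
ft_force: [0.5, 1.0, 0.3]
finger_gap: -0.1
time: 1.52
tool_pos: [541.1, 58.8, 238.5]
tcp_rot: [116.2, 89.9, -176.2]
ft_force: [-0.8, 0.1, 0.1]
finger_gap: -0.1
```

Next I'll move over the dish and descend to about 30 mm above the floor (TCP z ≈ 122), then look.

```bash
python3 -m jog '[[[0.0118,-0.0095,-0.03],[0,0,0],-1],[[0.0118,-0.0095,-0.06],[0,0,0],-1],[[0.0118,-0.0095,-0.09],[0,0,0],-1],[[0.0118,-0.0095,-0.115],[0,0,0],-1],[[0.0118,-0.0095,-0.115],[0,0,0],-1]]'
python3 - <<'E'
from h import *
for n,(x,y,w,h) in {"scene":(270,120,130,130),"top":(240,145,140,125)}.items():
    im=vision.snapshot(n)[:,:,::-1]
    cv2.imwrite(f"pics/{n}1z.png",cv2.resize(im[y:y+h,x:x+w],None,fx=4.5,fy=4.5,interpolation=cv2.INTER_CUBIC))
s=r.sense();print(s['tool_pos']);t=s['tool_pos']+[0,0,-8]
print([ (proj(n,t)-o)*4.5 for n,o in (("scene",(270,120)),("top",(240,145)))])
E
```

```text
time: 1.93
tool_pos: [547.7, 52.6, 117.7]
tcp_rot: [110.3, 89.4, 178.3]
ft_force: [-0.6, -0.5, -1.2]
finger_gap: -0.4
[551.30092436  52.35632714 123.71929783]
[array([347.27552072, 286.63669744]), array([235.32774866, 306.91937796])]
```

View pics/scene1z.png

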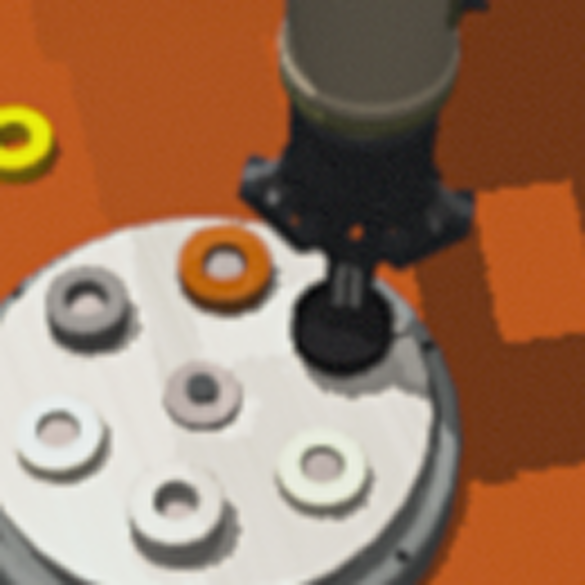

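View pics/top1z.png

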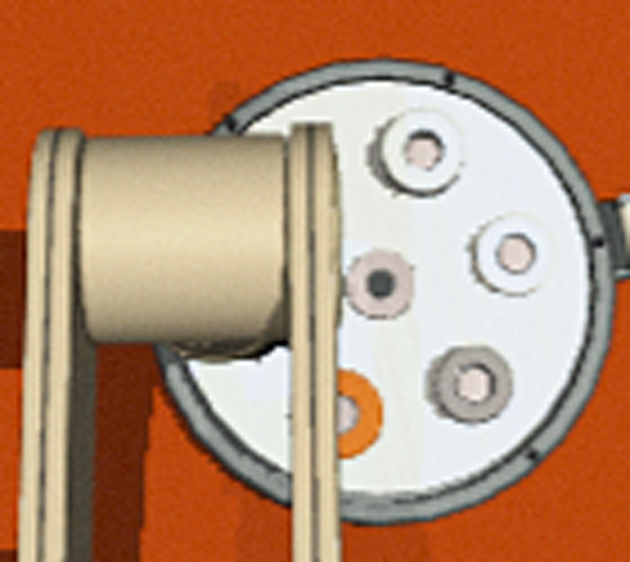

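The scene view shows the closed tip above the dish: tip at about (347,300) and dish centre at about (343,328) in the crop. Top view is occluded by the arm. I'll settle, then press.

```bash
python3 -m jog '[[[0,0,-0.012],[0,0,0],-1],[[0,0,-0.024],[0,0,0],-1],[[0,0,-0.024],[0,0,0],-1],[[0,0,-0.024],[0,0,0],-1]]'
python3 -c "
from bench import r
s=r.sense();print(s['tool_pos'],s['ft_force'],s['qd'].round(2))"
```

```text
time: 2.37
tool_pos: [552.1, 51.5, 99.9]
tcp_rot: [111.9, 89.9, 179.8]
ft_force: [-0.0, 0.6, 0.4]
finger_gap: 0.3
[552.12681724  51.52084639  99.89526723] [-0.00345086  0.59341105  0.37628223] [-0.11 -0.63 -0.91 -0.03  0.35 -0.08]
```

```bash
python3 -m jog '[[[0.0005,-0.002,-0.004],[0,0,0],-1],[[0.0005,-0.002,-0.008],[0,0,0],-1],[[0.0005,-0.002,-0.011],[0,0,0],-1],[[0.0005,-0.002,-0.011],[0,0,0],-1],[[0.0005,-0.002,-0.011],[0,0,0],-1]]'
python3 -m jog '[[[0,0,-0.003],[0,0,0],-1],[[0,0,-0.006],[0,0,0],-1],[[0,0,-0.006],[0,0,0],-1]]'
```

```text
time: 2.78
tool_pos: [553.6, 49.1, 90.0]
tcp_rot: [-86.7, 89.9, -18.8]
ft_force: [-0.8, -1.4, 5.2]
finger_gap: -0.2
time: 3.03
tool_pos: [553.9, 49.2, 84.1]
tcp_rot: [-77.1, 89.9, -9.3]
ft_force: [-0.4, -1.9, 7.1]
finger_gap: 0.1
```

```bash
python3 -m jog '[[[0,0,-0.003],[0,0,0],-1],[[0,0,-0.006],[0,0,0],-1],[[0,0,-0.006],[0,0,0],-1],[[0,0,-0.006],[0,0,0],-1]]'
python3 -m jog '[[[0,0,0],[0,0,0],-1],[[0,0,0],[0,0,0],-1]]'
python3 - <<'E'
from h import *
n="scene";x,y,w,h=270,120,130,130
im=vision.snapshot(n)[:,:,::-1]
cv2.imwrite(f"pics/{n}2z.png",cv2.resize(im[y:y+h,x:x+w],None,fx=4.5,fy=4.5,interpolation=cv2.INTER_CUBIC))
s=r.sense();print(s['tool_pos'],s['ft_force'])
a=np.array([569,-34.6]);p=s['tool_pos'][:2]-a
print(np.hypot(*p),np.degrees(np.arctan2(p[1],p[0])))
# arc plan: from measured tcp, 6deg steps
for k in range(0,61,6):
    t=np.radians(-k);R=np.array([[np.cos(t),-np.sin(t)],[np.sin(t),np.cos(t)]]);print(k,(R@p-p).round(1))
E
```

```text
time: 3.37
tool_pos: [554.2, 49.3, 78.8]
tcp_rot: [-72.5, 89.9, -4.6]
ft_force: [-1.3, -0.2, 8.6]
finger_gap: -0.0
time: 3.53
tool_pos: [554.2, 49.2, 78.8]
tcp_rot: [-73.7, 89.9, -5.8]
ft_force: [-1.6, -1.1, 8.5]
finger_gap: 0.1
[554.18092972  49.20824379  78.86992187] [-2.12742918 -1.06338689  8.94136452]
85.10832257571887 100.02745788286089
0 [0. 0.]
6 [8.8 1.1]
12 [17.7  1.2]
18 [26.6  0.5]
24 [35.4 -1.2]
30 [43.9 -3.8]
36 [52.1 -7.3]
42 [ 59.9 -11.6]
48 [ 67.2 -16.7]
54 [ 73.9 -22.6]
60 [ 80.  -29.1]
```

View pics/scene2z.png

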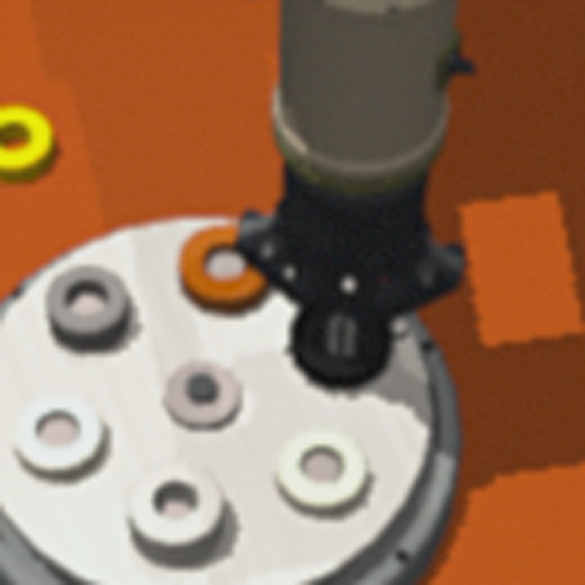

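The tip is seated in the dish (pushed down about 13 mm). I'll push a touch deeper and start around the arc.

```bash
python3 -m jog '[[[0,0,-0.001],[0,0,0],-1],[[0.0044,0.0006,-0.001],[0,0,0],-1],[[0.0088,0.0011,-0.001],[0,0,0],-1],[[0.0132,0.0012,-0.001],[0,0,0],-1],[[0.0177,0.0012,-0.001],[0,0,0],-1]]'
python3 -m jog '[[[0,0,0],[0,0,0],-1],[[0,0,0],[0,0,0],-1]]'
python3 - <<'E'
from h import *
n="scene";x,y,w,h=270,120,130,130
im=vision.snapshot(n)[:,:,::-1]
cv2.imwrite(f"pics/{n}3z.png",cv2.resize(im[y:y+h,x:x+w],None,fx=4.5,fy=4.5,interpolation=cv2.INTER_CUBIC))
s=r.sense();p=s['tool_pos'][:2]-[569,-34.6]
print(s['tool_pos'],s['ft_force'],np.hypot(*p),np.degrees(np.arctan2(p[1],p[0])))
E
```

```text
time: 4.0
tool_pos: [571.8, 50.7, 77.8]
tcp_rot: [-63.5, 89.9, 4.4]
ft_force: [-2.6, 0.3, 9.2]
finger_gap: -0.2
time: 4.17
tool_pos: [572.8, 50.6, 78.3]
tcp_rot: [-65.9, 89.8, 2.0]
ft_force: [1.2, 0.3, 9.1]
finger_gap: 0.1
[572.73546074  50.66403062  78.32906159] [ 0.40932406 -0.37496651  9.10675153] 85.34581761294895 87.49144674566926
```

View pics/scene3z.png

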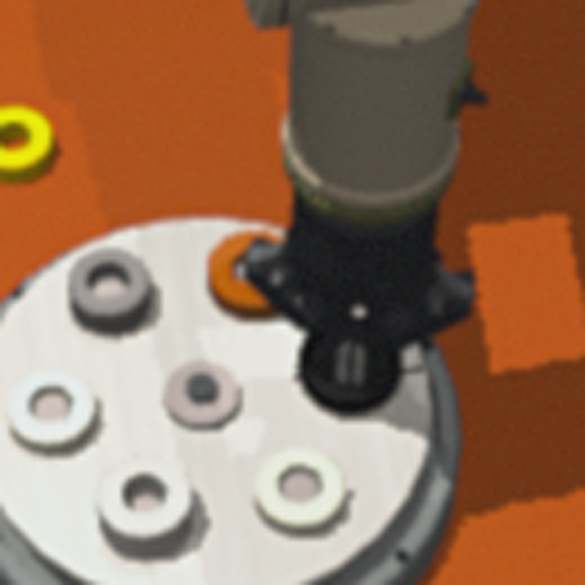

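```bash
python3 -m jog '[[[0.0044,-0.0003,-0.0003],[0,0,0],-1],[[0.0089,-0.0007,-0.0003],[0,0,0],-1],[[0.0133,-0.0015,-0.0003],[0,0,0],-1],[[0.0177,-0.0024,-0.0003],[0,0,0],-1]]'
python3 -m jog '[[[0.0043,-0.0012,0],[0,0,0],-1],[[0.0085,-0.0026,0],[0,0,0],-1],[[0.0126,-0.0043,0],[0,0,0],-1],[[0.0167,-0.0061,0],[0,0,0],-1]]'
python3 -m jog '[[[0.0039,-0.0021,0],[0,0,0],-1],[[0.0078,-0.0043,0],[0,0,0],-1],[[0.0115,-0.0068,0],[0,0,0],-1],[[0.0151,-0.0094,0],[0,0,0],-1],[[0.0151,-0.0094,0],[0,0,0],-1]]'
python3 -m jog '[[[0,0,0],[0,0,0],-1],[[0,0,0],[0,0,0],-1]]'
python3 - <<'E'
from h import *
for n,(x,y,w,h) in {"scene":(240,150,150,130),"top":(260,145,140,125)}.items():
    im=vision.snapshot(n)[:,:,::-1]
    cv2.imwrite(f"pics/{n}4z.png",cv2.resize(im[y:y+h,x:x+w],None,fx=4.5,fy=4.5,interpolation=cv2.INTER_CUBIC))
s=r.sense();p=s['tool_pos'][:2]-[569,-34.6]
print(s['tool_pos'],s['ft_force'],np.hypot(*p),np.degrees(np.arctan2(p[1],p[0])))
E
```

```text
time: 4.55
tool_pos: [589.5, 48.4, 77.6]
tcp_rot: [-58.0, 89.9, 9.9]
ft_force: [-2.0, 0.3, 9.5]
finger_gap: -0.1
time: 4.88
tool_pos: [606.3, 42.4, 77.6]
tcp_rot: [-53.5, 89.9, 14.4]
ft_force: [-2.4, 1.6, 9.6]
finger_gap: -0.2
time: 5.3
tool_pos: [622.3, 32.4, 78.0]
tcp_rot: [-68.0, 89.8, -0.1]
ft_force: [1.3, -0.4, 10.1]
finger_gap: -0.2
time: 5.47
tool_pos: [622.2, 32.5, 78.1]
tcp_rot: [-71.2, 89.8, -3.3]
ft_force: [1.0, -1.0, 9.1]
finger_gap: 0.3
[622.14730873  32.53736885  78.17720311] [ 1.06878505 -2.14739711  9.61246629] 85.62746475702144 51.634145300733195
```

View pics/scene4z.png

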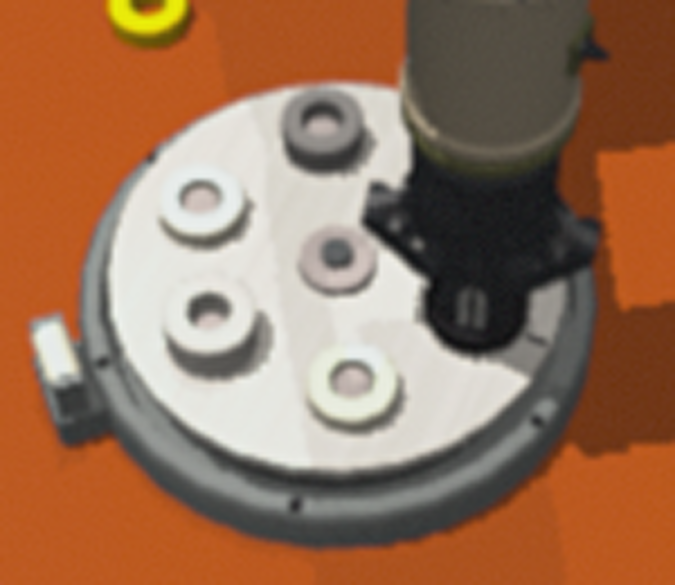

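View pics/top4z.png

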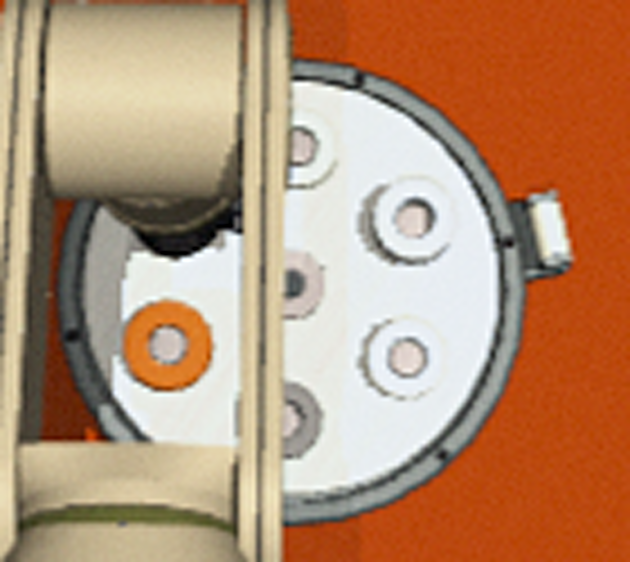

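```bash
cat >> h.py <<'E'
def ang(z,o,ht,n="top",a=(569.2,-34.6)):
    p=onz(n,(z[0]/4.5-.4+o[0],z[1]/4.5-.4+o[1]),ht)[:2]-a
    return np.degrees(np.arctan2(p[1],p[0])),np.hypot(*p)
E
python3 - <<'E'
from h import *
o=(260,145);s=(240,150)
for a,b in (((333,151),(415,218)),((427,254),(407,357)),((249,413),(167,344)),((385,383),(292,420))):
    A=ang(a,o,71);B=ang(b,o,71);print(A,B,(A[0]-B[0])%360)
for a,b in (((191,294),(204,196)),((311,366),(208,309)),((457,330),(350,378)),((221,166),(320,124))):
    A=ang(a,s,71,"scene");B=ang(b,s,71,"scene");print("s",A,B,(A[0]-B[0])%360)
print("line",ang((538,340),s,58,"scene"))
for q in((537,421),(296,505),(563,210)):print("hole",ang(q,s,36,"scene"))
E
```

```text
(np.float64(-18.51005571093018), np.float64(86.65178445904368)) (np.float64(-63.12939415328663), np.float64(86.74762116037427)) 44.61933844235645
(np.float64(-78.83168471175962), np.float64(85.8541343869405)) (np.float64(-123.73558494651957), np.float64(84.49561811858949)) 44.903900234759945
(np.float64(160.83112993134083), np.float64(84.22136883415317)) (np.float64(114.97947895526197), np.float64(85.46359444614906)) 45.85165097607886
(np.float64(-138.04914806654727), np.float64(84.28268167799412)) (np.float64(179.10932327667905), np.float64(84.35214682019382)) 42.841528656773676
s (np.float64(-79.18011418503217), np.float64(85.51805692618359)) (np.float64(-125.23452066414845), np.float64(83.16377603875249)) 46.05440647911628
s (np.float64(-19.581579194796088), np.float64(77.69630761349123)) (np.float64(-70.20238042804249), np.float64(80.84080544383254)) 50.6208012332464
s (np.float64(41.00548978393415), np.float64(86.013313000254)) (np.float64(-4.413771678135098), np.float64(84.5615817886816)) 45.41926146206925
s (np.float64(-140.4096898521459), np.float64(86.9790693542255)) (np.float64(176.26182604103502), np.float64(86.706439260211)) 43.328484106819076
line (np.float64(54.73761123568122), np.float64(124.02027894579507))
hole (np.float64(40.463946157618935), np.float64(144.2514582665753))
hole (np.float64(-18.39174799161373), np.float64(144.3477030145422))
hole (np.float64(100.14652545363379), np.float64(141.68615472581425))
```

Table is at about 45.5° (cores and line), fingers about 3° ahead of it. About 14° remain; I'll go 13° more, then measure.

```bash
python3 -m jog '[[[0.0037,-0.0032,0],[0,0,0],-1],[[0.0074,-0.0066,0],[0,0,0],-1],[[0.0107,-0.0101,0],[0,0,0],-1],[[0.0138,-0.0138,0],[0,0,0],-1],[[0.0138,-0.0138,0],[0,0,0],-1]]'
python3 -m jog '[[[0,0,0],[0,0,0],-1],[[0,0,0],[0,0,0],-1]]'
python3 - <<'E'
from h import *
for n,(x,y,w,h) in {"scene":(240,150,150,130),"top":(260,145,140,125)}.items():
    im=vision.snapshot(n)[:,:,::-1]
    cv2.imwrite(f"pics/{n}5z.png",cv2.resize(im[y:y+h,x:x+w],None,fx=4.5,fy=4.5,interpolation=cv2.INTER_CUBIC))
s=r.sense();p=s['tool_pos'][:2]-[569.2,-34.6]
print(s['tool_pos'],s['ft_force'],np.hypot(*p),np.degrees(np.arctan2(p[1],p[0])))
E
```

```text
time: 5.98
tool_pos: [636.1, 18.5, 78.1]
tcp_rot: [-68.8, 89.8, -1.0]
ft_force: [1.0, -1.1, 8.8]
finger_gap: -0.0
time: 6.15
tool_pos: [636.0, 18.6, 78.2]
tcp_rot: [-72.3, 89.8, -4.4]
ft_force: [0.6, -0.4, 9.1]
finger_gap: -0.4
[636.01571583  18.62510063  78.29212317] [ 0.59810395 -1.40390558 10.1430493 ] 85.42394991326479 38.540670507716705
```

View pics/scene5z.png

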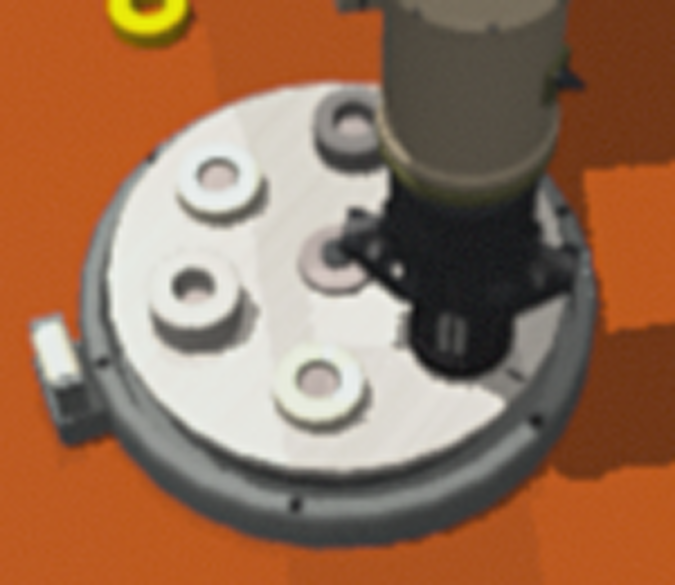

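View pics/top5z.png

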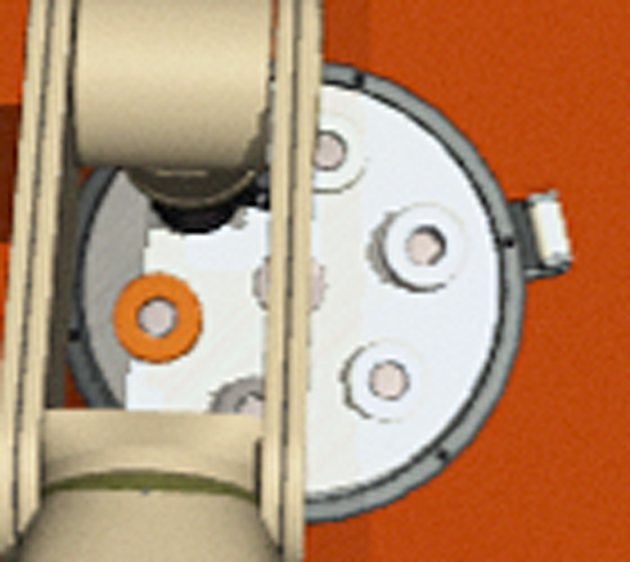

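```bash
python3 - <<'E'
from h import *
o=(260,145);s=(240,150)
for a,b in (((333,151),(427,245)),((427,254),(390,380)),((249,413),(157,317)),((199,180),(328,151))):
    A=ang(a,o,71);B=ang(b,o,71);print(A,B,(A[0]-B[0])%360)
for a,b in (((191,294),(218,171)),((457,330),(320,378)),((311,366),(194,284)),((221,166),(353,122))):
    A=ang(a,s,71,"scene");B=ang(b,s,71,"scene");print("s",A,B,(A[0]-B[0])%360)
print("line",ang((514,374),s,58,"scene"))
E
```

```text
(np.float64(-18.51005571093018), np.float64(86.65178445904368)) (np.float64(-75.23919297687424), np.float64(87.25313148059216)) 56.729137265944054
(np.float64(-78.83168471175962), np.float64(85.8541343869405)) (np.float64(-135.68245639178207), np.float64(85.1104093304566)) 56.85077168002245
(np.float64(160.83112993134083), np.float64(84.22136883415317)) (np.float64(103.00532233013756), np.float64(85.60236578918786)) 57.825807601203266
(np.float64(40.52911457870319), np.float64(86.3378700756088)) (np.float64(-16.528314700201555), np.float64(85.77540566583589)) 57.05742927890474
s (np.float64(-79.18011418503217), np.float64(85.51805692618359)) (np.float64(-137.93191656708316), np.float64(86.00487326110799)) 58.751802382051
s (np.float64(41.00548978393415), np.float64(86.013313000254)) (np.float64(-15.423799559052407), np.float64(84.48543552365308)) 56.42928934298656
s (np.float64(-19.581579194796088), np.float64(77.69630761349123)) (np.float64(-83.10356086544024), np.float64(82.0792685815496)) 63.52198167064415
s (np.float64(-140.4096898521459), np.float64(86.9790693542255)) (np.float64(163.61453933322042), np.float64(88.11596939452417)) 55.97577081463368
line (np.float64(42.74991896982089), np.float64(123.12219045494824))
```

Table is at about 57.3°, so I nudge it about 2.3° further and look once more.

```bash
python3 -m jog '[[[0.001,-0.0013,0],[0,0,0],-1],[[0.0021,-0.0027,0],[0,0,0],-1],[[0.0021,-0.0027,0],[0,0,0],-1],[[0.0021,-0.0027,0],[0,0,0],-1]]'
python3 - <<'E'
from h import *
for n,(x,y,w,h) in {"scene":(240,150,150,130),"top":(260,145,140,125)}.items():
    im=vision.snapshot(n)[:,:,::-1]
    cv2.imwrite(f"pics/{n}6z.png",cv2.resize(im[y:y+h,x:x+w],None,fx=4.5,fy=4.5,interpolation=cv2.INTER_CUBIC))
s=r.sense();p=s['tool_pos'][:2]-[569.2,-34.6]
print(s['tool_pos'],s['ft_force'],np.hypot(*p),np.degrees(np.arctan2(p[1],p[0])))
E
```

```text
time: 6.58
tool_pos: [637.8, 16.3, 78.1]
tcp_rot: [-65.1, 89.8, 2.8]
ft_force: [0.9, 0.3, 9.8]
finger_gap: 0.1
[637.7860047   16.31876562  78.10177057] [0.50588657 0.6458536  8.65710766] 85.42107897267803 36.59047057733899
```

View pics/scene6z.png

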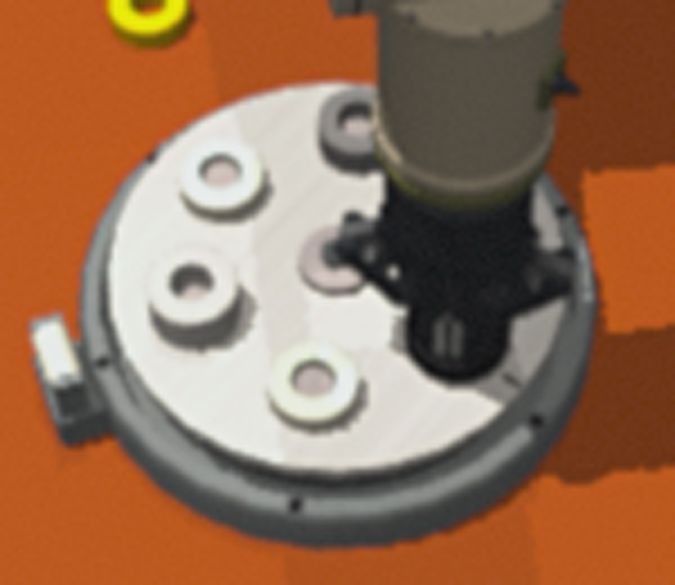

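View pics/top6z.png

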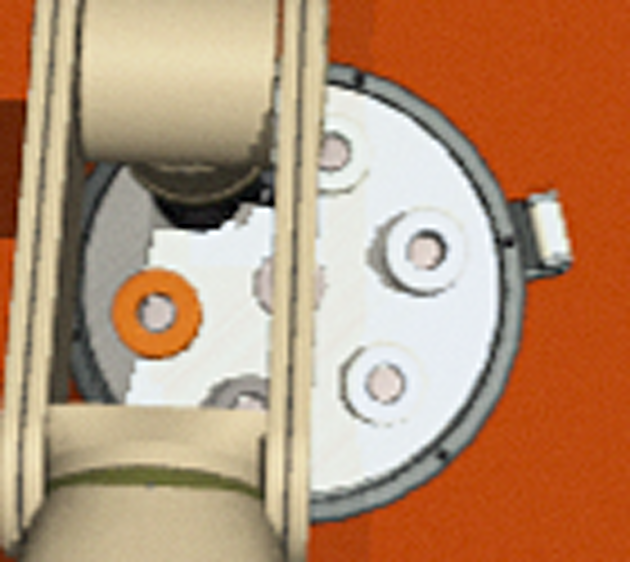

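White core is now at (385,384), where the grey one started (385,383), and the aluminium core at (428,251) versus (427,254): about 59.3°, within capture range. I'll let up straight.

```bash
python3 -m jog '[[[0,0,0.003],[0,0,0],-1],[[0,0,0.006],[0,0,0],-1],[[0,0,0.009],[0,0,0],-1],[[0,0,0.009],[0,0,0],-1]]'
python3 -m jog '[[[0,0,0.003],[0,0,0],-1],[[0,0,0.007],[0,0,0],-1],[[0,0,0.011],[0,0,0],-1],[[0,0,0.015],[0,0,0],-1],[[0,0,0.015],[0,0,0],-1]]'
python3 -m jog '[[[0,0,0.02],[0,0,0],-1],[[0,0,0.05],[0,0,0],-1],[[0,0,0.08],[0,0,0],-1],[[0,0,0.11],[0,0,0],-1],[[0,0,0.13],[0,0,0],-1]]'
python3 -m jog '[[[-0.03,0.02,0],[0,0,0],-1],[[-0.06,0.04,0],[0,0,0],-1],[[-0.09,0.06,0],[0,0,0],-1],[[-0.11,0.085,0],[0,0,0],-1],[[-0.13,0.115,0],[0,0,0],-1]]'
python3 -m jog '[[[-0.02,0.035,0],[0,0,0],-1],[[-0.04,0.07,0],[0,0,0],-1],[[-0.06,0.105,0],[0,0,0],-1],[[-0.06,0.14,0],[0,0,0],-1],[[-0.06,0.14,0],[0,0,0],-1]]'
python3 - <<'E'
from h import *
for n,(x,y,w,h) in {"scene":(240,150,150,130),"top":(260,145,140,125)}.items():
    im=vision.snapshot(n)[:,:,::-1]
    cv2.imwrite(f"pics/{n}7.png",im)
    cv2.imwrite(f"pics/{n}7z.png",cv2.resize(im[y:y+h,x:x+w],None,fx=4.5,fy=4.5,interpolation=cv2.INTER_CUBIC))
E
```

```text
time: 7.02
tool_pos: [637.8, 16.3, 87.3]
tcp_rot: [-66.2, 89.8, 1.7]
ft_force: [1.3, 0.4, 7.6]
finger_gap: 0.1
time: 7.43
tool_pos: [636.1, 16.1, 100.5]
tcp_rot: [153.0, 90.0, -139.1]
ft_force: [-0.3, 0.6, 0.7]
finger_gap: -0.0
time: 7.85
tool_pos: [636.6, 16.1, 233.0]
tcp_rot: [-73.3, 89.9, -5.4]
ft_force: [1.5, 1.1, 1.4]
finger_gap: -0.3
time: 8.27
tool_pos: [504.4, 131.1, 229.4]
tcp_rot: [140.5, 89.9, -151.7]
ft_force: [0.6, 0.7, 0.5]
finger_gap: 0.1
time: 8.68
tool_pos: [444.0, 276.1, 229.6]
tcp_rot: [45.9, 89.9, 114.0]
ft_force: [1.2, -0.2, -0.2]
finger_gap: 0.2
```

View pics/scene7z.png

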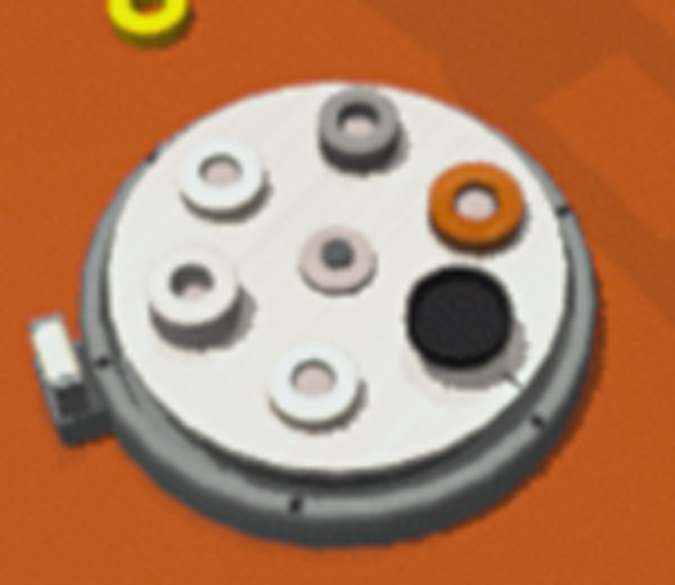

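View pics/top7z.png

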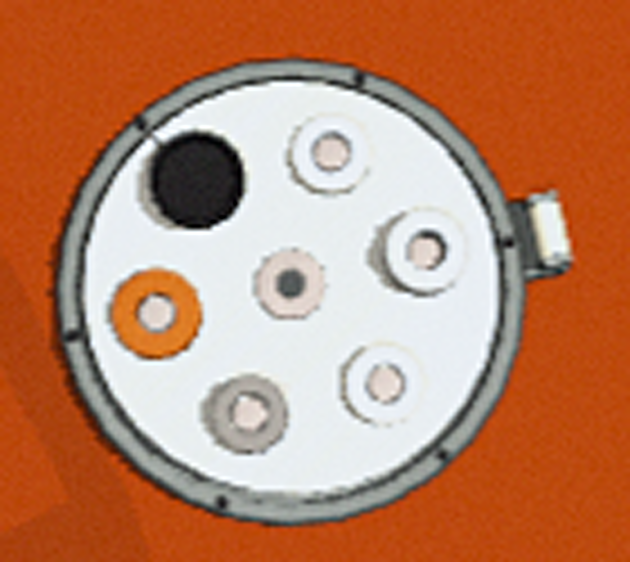

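View pics/top7.png

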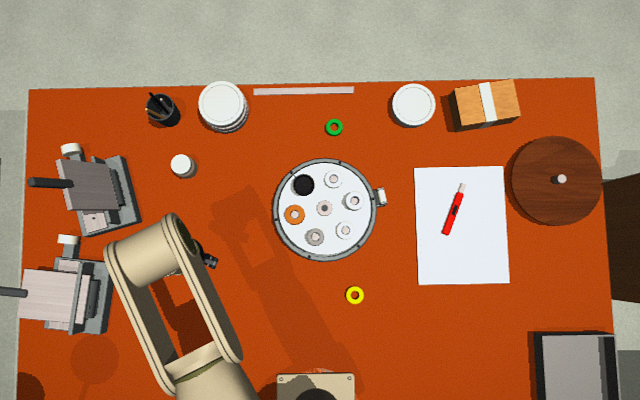

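```bash
python3 - <<'E'
from h import *
c={}
for n,(x,y,w,h) in {"scene":(240,150,150,130),"top":(260,145,140,125)}.items():
    v=cv2.cvtColor(cv2.imread(f"pics/{n}7.png")[y:y+h,x:x+w],cv2.COLOR_BGR2HSV)[...,2]
    k,_=cv2.findContours((v<45).astype(np.uint8),cv2.RETR_EXTERNAL,cv2.CHAIN_APPROX_NONE);q=max(k,key=cv2.contourArea)
    M=cv2.moments(q);c[n]=(M['m10']/M['m00']+x,M['m01']/M['m00']+y)
X,e=tri(c["scene"],c["top"]);d=X[:2]-[569.2,-34.6];print(c,X,e,np.hypot(*d),np.degrees(np.arctan2(d[1],d[0])))
print("line end",ang((150,132),(260,145),58),"hole",ang((141,121),(260,145),36))
o=(260,145)
for a,b in (((333,151),(428,251)),((427,254),(385,384)),((249,413),(155,313)),((199,180),(331,151)),((385,383),(249,413))):
    print((ang(a,o,71)[0]-ang(b,o,71)[0])%360)
E
```

```text
{'scene': (341.50400754361146, 220.3894389438944), 'top': (303.41928374655646, 184.70964187327823)} [633.09331562  22.42425385  81.26011728] 0.2509645748295744 85.6394845159167 41.74864700827876
line end (np.float64(41.3891356755571), np.float64(131.34348785454583)) hole (np.float64(40.57331219744435), np.float64(144.0013205013937))
59.20681896318069
59.50300273557367
59.625443892348585
58.251334426348265
61.11972200211187
```

Dish height matches the plunger-out value (81.3 now, 80.6 at start), at 41.7° as against 101.4° at the start (59.7° turned). Handing in.

```bash
python3 -c "
from bench import order
print(order.hand_in())"
```

```text
the job is handed in; nothing more can be done
None
```

The table is indexed one hole clockwise and the plunger is back out in the new hole. I handed the job in at about 9 s of the 38 s allowed; it reports no verdict.

With the shut fingertips I pressed the dish down about 14 mm and pushed it round in steps, checking the turn from the cores and the index line. The fingers slipped about 3° ahead of the dish on the way, so I measured again and finished with a nudge of about 2.3°. I then let up straight and moved the arm clear.

**Last checks:**
- **Turn:** the dish centre turned 59.7° (41.7°, from 101.4° at the start). The cores gave 58.3° to 61.1°, and the index line points at the next hole to within about 1°.
- **Plunger:** it followed the fingers up with 7.6 N still on them only about 5 mm in, so the pin had found the hole. The dish stands at 81.3 mm in the two views, as against 80.6 mm at the start. Both are below the stated 84 mm floor because the dish outline includes part of its side.
- **Cores and other loose things:** in the final pictures all five cores look seated, though I did not measure their heights. The cutter and jar are where they were. The arm hid the tape roll in the last top view, so its place was not checked; the arm stayed well above it.

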